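Close up the pans on the sheet tray

TASK

Two lidded steel food pans stand on the sheet tray: one already sits square in a far corner, the other has been left askew near the middle. Push the askew pan over the tray with the fingertips until it stands square against the tray's far rim and its edge touches the edge of the corner pan, the two in one straight row. Do not lift, tip or carry it, keep your fingers off the lid handles, and leave the corner pan and everything else standing where it is.

Things in the scene. Friction and masses are not known exactly. Their poses are not given: they have to be found in the camera images.
- tray: Fixed aluminium sheet tray on a rubber mat, 330 (own x) by 457 mm (own y); it cannot slip. Origin at its centre, on the table top; x points away from the robot to the far rim (yaw within 0.15 rad). The flat floor is 4 mm above the table and ends at x +-145, y +-208 mm; there the walls rise, flaring 6 mm outward, to a rolled edge 33 mm above the table.
- pan: The askew pan, to be pushed: closed lidded steel pan, 0.5-1 kg, sliding at 3-7 N. Base 150 (own x) by 82 mm (y); the overhanging flat rim, 176 by 108 mm, 59-65 mm above the base, is what an upright finger meets; lid top at 70 mm. Origin: centre of underside. Starts turned up to 0.35 rad. Its base meets the far wall with the origin at +70 mm in the tray's x; the rim then overhangs the tray's.
- corner_pan: The pan already in place, same make, size and frame as the other (its x along the tray's x). It stands square in the tray's far left or far right corner, at y about +-167 mm in the tray's frame, some 1 mm from the far wall and the end wall, which stop it. When the two rims touch in line, the origins are 108 mm apart.
- pan_handle: Strap handle on the lid of the askew pan: bent steel rod 6 mm thick, 72 mm long along the pan's x, in the middle of the lid, top 90 mm above the pan's base. Origin at its foot, on the lid. Not to be touched with the fingers.
- corner_pan_handle: The same handle on the corner pan. Not to be touched with the fingers.
- pot_a: Bystander: small lidded deli pot, 58 mm across, 52 mm high, in the tray's other far corner. Origin at the centre of its underside.
- pot_b: Bystander: small lidded deli pot, 54 mm across, 44 mm high, in one near corner of the tray. Origin at the centre of its underside.
- spoon: Bystander: steel serving spoon, 240 mm, lying on the table right of the tray.
- sauce: Bystander: white squeeze bottle, 54 mm across, 140 mm high, on the table left of the tray. Origin at the centre of its underside.
- olives: Bystander: jar, 80 mm across, 125 mm high, on the table right of the tray. Origin at the centre of its underside.
- tongs: Bystander: steel tongs, 220 mm, lying on the table left of the tray.
Things that resemble listed ones, but are neither listed nor needed, are in the scene too. What is shaped like the pan but red is not meant. What is shaped like the corner_pan but yellow is not meant.

How it is judged:
At the end, for the whole second after the job is handed in: The pan stands flat and at rest on the tray, its base within 5 mm of the foot of the far wall, square to the tray within 0.05 rad, its rim within 5 mm of touching the corner pan's rim; the corner pan is within 10 mm of where it stood and the bystanders within 20 mm (x of pan in the frame of tray between 0.065 and 0.08 m and angle between the x axis of pan and the x axis of tray, either way round below 0.05 rad and horizontal distance between pan and corner_pan between 0.1 and 0.113 m and z of pan in the frame of tray below 0.008 m and angle between each of pan, corner_pan's own z axis and vertical below 0.04 rad and linear speed of pan below 0.01 m/s and distance of corner_pan from where it was at the start of the episode below 0.01 m and distance of each of pot_a, pot_b, spoon, sauce, olives, tongs from where it was at the start of the episode below 0.02 m).
It fails at once if the pan is lifted (base more than 14 mm above the tray floor) or tipped by more than 0.2 rad (z of pan in the frame of tray above 0.018 m or angle between pan's own z axis and vertical above 0.2 rad).
It fails at once if the fingers take hold of or press a lid handle (more than 1 N) (contact force between the fingers and pan_handle above 1 N or contact force between the fingers and corner_pan_handle above 1 N).
It fails at once if the corner pan is shifted by more than 12 mm or tipped (distance of corner_pan from where it was at the start of the episode above 0.012 m or angle between corner_pan's own z axis and vertical above 0.15 rad).
It fails at once if a bystander is shifted by more than 20 mm (distance of any of pot_a, pot_b, spoon, sauce, olives, tongs from where it was at the start of the episode above 0.02 m).
It also fails if it takes over 51 s, if anything falls off the work surface, if the arm or the gripper's body presses on something with over 40 N, if the wrist force passes 120 N, or if a joint passes its speed limit or range.

ROBOT

A 6-joint arm with a two-finger parallel gripper is mounted at the origin on the work surface. World frame = base frame: x ahead of the robot, y to its left, z up, the work surface at z = 0. Lengths are in m, angles in rad, forces in N, time in s.
With the tool pointing down it reaches from about 0.3 to 0.825 m from the base axis. Payload 5.4 kg.
Tool frame: the origin (TCP) lies between the finger pads; the fingertips stand 22 mm ahead of it and the grasp point (between the pads) lies 3 mm ahead of it; z points along the fingers, y is the direction in which the jaws open and shut (so a half turn about z gives the same grasp; the last joint's range is limited). The gripper opens to 92 mm and grips with 3 to 60 N. Pads are 20 mm wide; open, the fingers measure 128 mm over their backs; the gripper's body (75 mm by 189 mm) begins 69 mm behind the grasp point.
Start: joints at [0.912, 0.158, 1.597, -0, 1.386, -0.21], TCP at [0.249, 0.518, 0.237] pointing down, gripper open.
Joint ranges: [-2.91, 2.91], [-0.94, 2.29], [0.18, 2.7], [-1.29, 4.43], [0.17, 2.64], [-3, 3]. Speed limits (rad/s): [2.57, 2.57, 3.14, 3.14, 3.14, 3.14].

INTERFACE

Orientations are given as a rotation vector (axis times angle).
In Python, from station import * gives the robot as it stands. The module is installed in compiled form; this text tells all that it offers.
- The arm moves only by the tool send_rows, never from a script. Its argument "commands" is a list of rows, each a list of 5 numbers: the opening, from -1 (shut) to 1 (fully open), then the shift along the tool's x, y, z in cm, then the turn about the tool's z in rad. A call has exactly 8 rows; each row shifts and turns the pose as measured when the row begins, along the tool's axes as they then stand; what a row does not reach is not made up. A row lasts 1/10 s, in which the tool goes at most 50 mm and 8.59 degrees, less where a joint would pass 70% of its speed; a pose out of reach is approached as far as the arm can. A call is refused whole if a number of a shift passes 5 or a number of a turn 0.15, either way. A call with a gripper value outside its range is refused whole. The fingers move at their own pace and stop on an object; "force" is the grip in N (left out, the last holds). Time passes only in rows, so rows that do not move let the fingers close, or fill a call up. It gives the time, the measured TCP pose, the force and the opening at its end, in the units of the state.
- state(): the state, without advancing time (a new reading comes with each control period).
- grab_frame(name): name is "side" or "top" or "wrist"; returns the picture (400x640x3 uint8, blue, green, red); there is no depth.
- calibration(name): a dict with "vfov" (degrees; the focal length in pixels is half the picture's height over the tangent of half this angle, whatever the lens; pixels are square), "cx", "cy" (the principal point, pixels), "dist_coeffs" ([k1, k2, p1, p2, k3] as OpenCV has them; the pictures are not rectified), "rvec" (rotation vector, rad) and "tvec" (3), from world to camera coordinates, as OpenCV has them. Camera axes: x right, y down, z forward; pixel columns grow to the right and rows downward; lengths in m; the calibration is good to about 2 mm. A picture is of the moment at which its call begins: read the wrist's pose just before it. calibration takes no time and is no camera call; for the wrist camera it gives the pose at the moment of the call.
- finish_job(): hands the job in, once; it reports no verdict.
The state is a dict: "clock": time; "joints": joint angles; "joint_velocities": joint speeds; "effort": joint torques, N m; "position": TCP position; "eef_rot": TCP orientation; "force": force on the tool from outside, world axes, zero at the start; "moment": the same for the moment, N m; "opening": opening from 0.0 (shut) to 1.0 (fully open).
Only numpy, scipy, OpenCV 4.12 (cv2) and the standard library are available. Lean on these libraries where they do the work, as an engineer would, in place of code of your own. Each camera call takes 0.05 s, during which the arm holds its last target. There are 200 camera calls.

## Working session

There is one attempt and no reset: what is moved stays moved. The work goes in short steps, Python scripts to look and compute and a tool call to move; the robot and the scene stay as the last step left them, time stands still between calls to the robot, and variables do not carry over. Pictures are saved under pics/ and viewed, on a budget of 10 in all, crops included, one or two more only if the job needs it, and the job is handed in when it is done.

Besides the shell and the picture viewer there is one more tool, called after "Emit:" by a JSON object that holds its "op" and its "data". send_rows: Moves the arm, as the interface text tells. Its arguments: {"type":"object","properties":{"commands":{"type":"array"},"force":{"type":"number"}},"required":["commands"]}

```bash
mkdir -p pics; python3 - <<'E'
from station import *
import cv2
for n in ("top","side"):
    cv2.imwrite(f"pics/{n}0.png",grab_frame(n)); print(n,calibration(n))
print(state())
E
```

```text
top {'vfov': 49.407389721131985, 'cx': 319.5718247341074, 'cy': 205.97811342822567, 'dist_coeffs': array([-0.11977666,  0.        ,  0.        ,  0.        ,  0.        ]), 'rvec': array([ 2.16252041, -2.16840795,  0.09288386]), 'tvec': array([0.01473414, 0.44465359, 1.30135952])}
side {'vfov': 45.50575496405869, 'cx': 322.8025215698597, 'cy': 203.8256279489937, 'dist_coeffs': array([0.00192542, 0.        , 0.        , 0.        , 0.        ]), 'rvec': array([ 2.2483047 , -0.97662649,  0.39125666]), 'tvec': array([-0.3199131 ,  0.28141715,  1.07112027])}
{'clock': 0.1, 'joints': array([ 9.11890484e-01,  1.58984934e-01,  1.59813338e+00, -2.16190609e-05,
        1.38617187e+00, -2.10066102e-01]), 'joint_velocities': array([ 1.03634886e-03, -1.55403471e-03, -1.59433252e-03, -9.17371163e-05,
       -4.56977199e-04,  1.99823295e-04]), 'effort': array([-6.02370383e-04, -3.86502206e+01, -3.22960746e+01,  7.02827959e-02,
        3.38816224e-02, -3.71550573e-05]), 'position': array([0.24917631, 0.51761032, 0.23570439]), 'eef_rot': array([-6.98971554e-01, -3.06213473e+00,  2.43222778e-03]), 'force': array([-0.25619919, -0.75082994, -0.18272341]), 'moment': array([-0.02559938,  0.0208329 ,  0.05867236]), 'opening': 0.999563392086738}
```

View pics/top0.png

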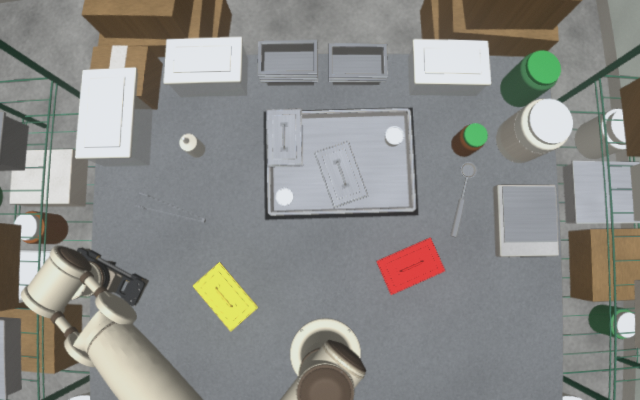

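View pics/side0.png

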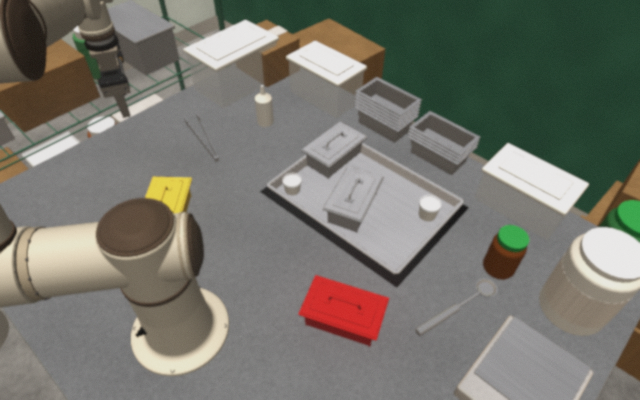

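The top view shows the corner pan at (284,137) and the askew pan at (342,173). Both are grey and stand on the tray. Lookalikes are the red pan (410,266), the yellow pan (225,297) and the open grey bins (288,62) and (358,63), all off the tray. The grey pan at (342,173) is the one to push; I'll check it in a close crop.

```bash
cat > h.py <<'E'
import numpy as np, cv2
from station import *
def cal(n):
    c=calibration(n); f=200/np.tan(np.radians(c['vfov'])/2)
    return np.array([[f,0,c['cx']],[0,f,c['cy']],[0,0,1.]]),c['dist_coeffs'],cv2.Rodrigues(c['rvec'])[0],c['tvec']
def ray(n,px,z,c=None):
    K,d,R,t=c or cal(n)
    u=cv2.undistortPoints(np.array(px,float).reshape(-1,1,2),K,d).reshape(-1,2)
    D=np.c_[u,np.ones(len(u))]@R; o=-R.T@t
    return o+D*((z-o[2])/D[:,2])[:,None]
def proj(n,P,c=None):
    K,d,R,t=c or cal(n)
    return cv2.projectPoints(np.array(P,float).reshape(-1,3),cv2.Rodrigues(R)[0],t,K,d)[0].reshape(-1,2)
E
python3 - <<'E'
import cv2
im=cv2.imread('pics/top0.png')[98:226,258:422]
im=cv2.convertScaleAbs(cv2.resize(im,None,fx=4.8,fy=4.6,interpolation=cv2.INTER_CUBIC),alpha=1.5,beta=-100)
im=cv2.imwrite('pics/crop0.png',im)
E
```

```text
(no output)
```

View pics/crop0.png

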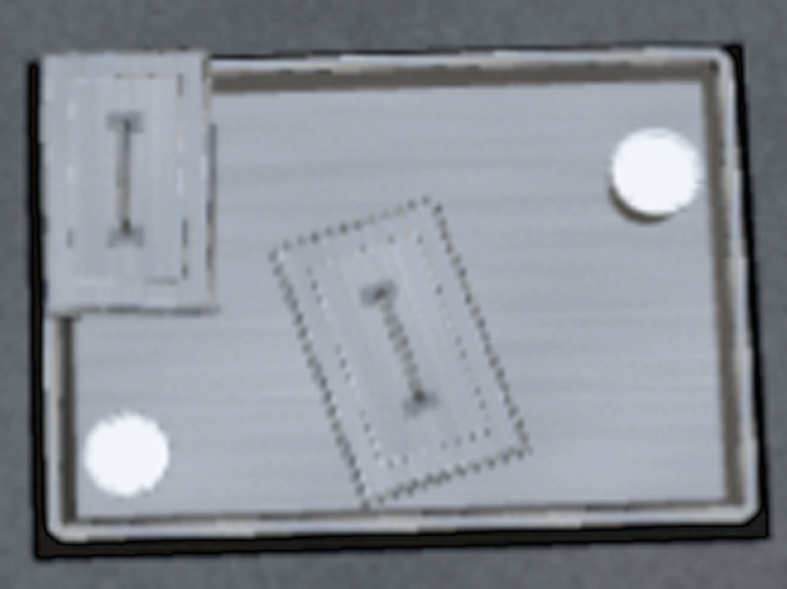

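The crop shows the askew pan's rim corners at about (270,252), (435,197), (529,452) and (371,507). The corner pan's are at (42,57), (208,53), (216,311) and (47,313). pot_a is far right and pot_b near left.

```bash
cat > m.py <<'E'
from h import *
def rect(P):  # TL,TR,BR,BL (far-left, far-right, near-right, near-left)
    c=P.mean(0); v=(P[0]+P[1]-P[2]-P[3])/2; w=(P[0]+P[3]-P[1]-P[2])/2
    return c[:2].round(4),'len',np.linalg.norm(v).round(4),np.linalg.norm(w).round(4),'yaw',np.arctan2(v[1],v[0]).round(4),np.arctan2(-w[0],w[1]).round(4)
E
python3 - <<'E'
from m import *
s=np.array([4.8,4.6]); f=lambda P:(np.array(P)+.5)/s-.5+[258,98]
print('pan',rect(ray('top',f([(270,252),(435,197),(529,452),(371,507)]),.069)))
print('corner',rect(ray('top',f([(42,57),(208,53),(216,311),(47,313)]),.069)))
T=ray('top',f([(733,52),(758,520),(48,540)]),.031);print(T.round(4))
print('trayC',(T[0]+T[2])[:2]/2,'yaw near',np.arctan2(-(T[2]-T[1])[0],(T[2]-T[1])[1]),'yaw right',np.arctan2(*(T[0]-T[1])[[1,0]]),np.linalg.norm(T[0]-T[1]),np.linalg.norm(T[2]-T[1]))
print('far rim line',ray('top',f([(215,65),(700,52)]),.033).round(4))
print('pots',ray('top',f([(656,172)]),.056).round(4),ray('top',f([(127,454)]),.048).round(4))
print(rect.__name__, cv2.Rodrigues(state()['eef_rot'])[0].round(3))
E
```

```text
pan (array([ 0.5352, -0.0511]), 'len', np.float64(0.1765), np.float64(0.106), 'yaw', np.float64(0.3396), np.float64(0.3418))
corner (array([0.6474, 0.1183]), 'len', np.float64(0.1721), np.float64(0.1049), 'yaw', np.float64(0.0325), np.float64(0.0107))
[[ 0.747  -0.2702  0.031 ]
 [ 0.4286 -0.2772  0.031 ]
 [ 0.4169  0.1707  0.031 ]]
trayC [ 0.58194415 -0.04973957] yaw near 0.02615605269290548 yaw right 0.021912004262810574 0.31847641424285283 0.448096349474853
far rim line [[ 0.7377  0.0661  0.033 ]
 [ 0.7462 -0.2482  0.033 ]]
pots [[ 0.6565 -0.2135  0.056 ]] [[0.4716 0.1195 0.048 ]]
rect [[-0.901  0.434 -0.001]
 [ 0.434  0.901 -0.001]
 [ 0.    -0.002 -1.   ]]
```

Emit:
{"op": "send_rows", "data": {"commands": [[0.3,0,0,0,-0.13],[0.3,0,0,0,-0.13],[0.3,0,0,0,-0.13],[0.3,0,0,0,-0.13],[0.3,0,0,0,-0.13],[0.3,0,0,0,-0.13],[0.3,0,0,0,0],[0.3,0,0,0,0]]}}

```text
clock: 0.9
position: [0.2475, 0.5155, 0.2311]
eef_rot: [0.559, -3.083, 0.011]
force: [-0.8, -0.3, 0.5]
opening: 0.649
```

```bash
cat >> h.py <<'E'
def to(xyz,yaw):
    s=state(); R=cv2.Rodrigues(s['eef_rot'])[0]; y=np.arctan2(R[1,1],R[0,1])
    print('clock',s['clock'],'pos',s['position'].round(4),'yaw_y',y.round(3),'F',s['force'].round(1),'open',round(s['opening'],3),'j6',s['joints'][5].round(2))
    print('tool shift cm',(R.T@(np.array(xyz)-s['position'])*100).round(2),'turn',round(y-yaw,3))
E
python3 -c "
from h import *
to([.4315,-.088,.235],1.911)"
```

```text
clock 0.9 pos [0.2475 0.5155 0.2311] yaw_y 1.93 F [-0.8 -0.3  0.5] open 0.649 j6 -1.02
tool shift cm [ 3.970e+00 -6.297e+01 -1.000e-02] turn 0.019
```

Emit:
{"op": "send_rows", "data": {"commands": [[0.3,0.3,-4.8,-0.1,0],[0.3,0.3,-4.8,-0.1,0],[0.3,0.3,-4.8,-0.1,0],[0.3,0.3,-4.8,-0.1,0],[0.3,0.3,-4.8,-0.1,0],[0.3,0.3,-4.8,-0.1,0],[0.3,0.3,-4.8,-0.1,0],[0.3,0.3,-4.8,-0.1,0]]}}

```text
clock: 1.7
position: [0.358, 0.1383, 0.2397]
eef_rot: [0.542, -3.087, 0.012]
force: [1.1, 0.3, -0.3]
opening: 0.654
```

```bash
python3 -c "
from h import *
to([.4315,-.088,.235],1.911)"
```

```text
clock 1.7 pos [0.358  0.1383 0.2397] yaw_y 1.919 F [ 1.1  0.3 -0.3] open 0.654 j6 -1.86
tool shift cm [  0.8  -23.78   0.63] turn 0.008
```

Emit:
{"op": "send_rows", "data": {"commands": [[0.3,0.15,-4.6,0.1,0],[0.3,0.15,-4.6,0.1,0],[0.3,0.15,-4.6,0.1,0],[0.3,0.15,-4.6,0.1,0],[0.3,0.1,-4,0.1,0],[0.3,0.1,-1,0.1,0],[0.3,0,0,0,0],[0.3,0,0,0,0]]}}

```text
clock: 2.5
position: [0.4298, -0.0988, 0.2364]
eef_rot: [0.498, -3.1, 0.014]
force: [-0.1, -0.1, -0.4]
opening: 0.654
```

```bash
python3 -c "
from h import *
to([.4315,-.088,.074],1.911)
cv2.imwrite('pics/w1.png',grab_frame('wrist'))"
```

```text
clock 2.5 pos [ 0.4298 -0.0988  0.2364] yaw_y 1.889 F [-0.1 -0.1 -0.4] open 0.654 j6 -2.38
tool shift cm [-0.55  1.11 16.23] turn -0.022
```

View pics/w1.png

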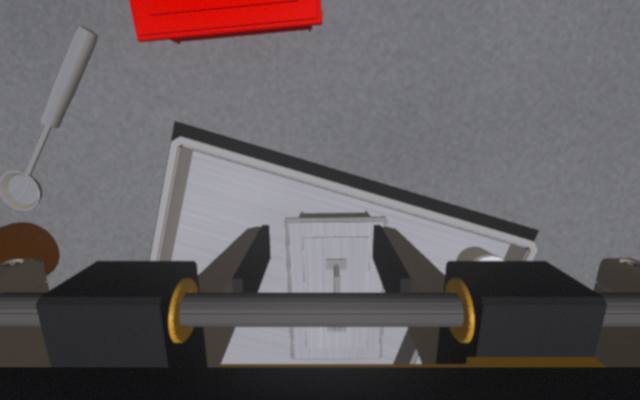

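The wrist view shows the pan's near rim edge at (287,218)–(385,217). pot_b is at (485,252) and the tray's near corners are at about (178,140) and (535,245).

```bash
python3 -c "
from h import *
P=ray('wrist',[(287,218),(385,217)],.069);print(P.round(4),P.mean(0),np.linalg.norm(P[1]-P[0]),np.arctan2(*(P[1]-P[0])[[1,0]]))
print(ray('wrist',[(178,138),(537,242)],.033))
"
```

```text
[[ 0.4696 -0.1229  0.069 ]
 [ 0.436  -0.0255  0.069 ]] [ 0.45279527 -0.07418472  0.069     ] 0.10304422130506218 1.9029735629432643
[[ 0.43112251 -0.26491535  0.033     ]
 [ 0.41608874  0.16764718  0.033     ]]
```

Emit:
{"op": "send_rows", "data": {"commands": [[0.3,-0.3,0.7,2.5,-0.01],[0.3,-0.2,0.7,2.5,-0.01],[0.3,0,0,2.5,0],[0.3,0,0,2.5,0],[0.3,0,0,2.5,0],[0.3,0,0,2,0],[0.3,0,0,1,0],[0.3,0,0,0,0]]}}

```text
clock: 3.35
position: [0.4303, -0.0725, 0.0786]
eef_rot: [-0.553, 3.089, -0.016]
force: [0.7, -0.4, 0.8]
opening: 0.65
```

```bash
python3 -c "
from h import *
to([.432,-.084,.074],1.905)"
```

```text
clock 3.35 pos [ 0.4303 -0.0725  0.0786] yaw_y 1.925 F [ 0.7 -0.4  0.8] open 0.65 j6 -2.36
tool shift cm [ 0.24 -1.13  0.48] turn 0.02
```

Emit:
{"op": "send_rows", "data": {"commands": [[0.3,0.1,-0.6,0.3,0.01],[0.3,0.1,-0.5,0.1,0.01],[0.3,0,0,0,0],[0.3,0,0,0,0],[0.3,0,0,0,0],[0.3,-0.8,0,0,0],[0.3,-0.8,0,0,0],[0.3,0,0,0,0]]}}

```text
clock: 4.15
position: [0.4506, -0.0799, 0.0788]
eef_rot: [-0.52, 3.091, -0.023]
force: [0.2, -0.2, 0.2]
opening: 0.651
```

```bash
python3 -c "
from h import *
to([.443,-.080,.074],1.905)"
```

```text
clock 4.15 pos [ 0.4506 -0.0799  0.0788] yaw_y 1.904 F [ 0.2 -0.2  0.2] open 0.651 j6 -2.33
tool shift cm [0.72 0.24 0.48] turn -0.001
```

Emit:
{"op": "send_rows", "data": {"commands": [[0.3,-0.4,0.05,0.15,0.02],[0.3,-0.5,0.05,0.15,0.02],[0.3,-0.5,0.05,0.1,0.02],[0.3,-0.5,0.1,0.05,0.02],[0.3,-0.5,0.1,0,0.02],[0.3,-0.5,0.1,0,0.02],[0.3,-0.5,0.1,0,0.02],[0.3,-0.5,0.1,0,0.02]]}}

```text
clock: 4.95
position: [0.4755, -0.0609, 0.0705]
eef_rot: [0.268, -3.101, 0.013]
force: [-6.7, -0.7, 6.4]
opening: 0.651
```

```bash
python3 -c "
from h import *
to([.549,-.04,.074],1.596)
cv2.imwrite('pics/t2.png',cv2.resize(grab_frame('top')[98:226,258:422],None,fx=4.8,fy=4.6,interpolation=cv2.INTER_CUBIC))"
```

```text
clock 4.95 pos [ 0.4755 -0.0609  0.0705] yaw_y 1.743 F [-6.7 -0.7  6.4] open 0.651 j6 -2.1
tool shift cm [-7.58  0.8  -0.58] turn 0.147
```

View pics/t2.png

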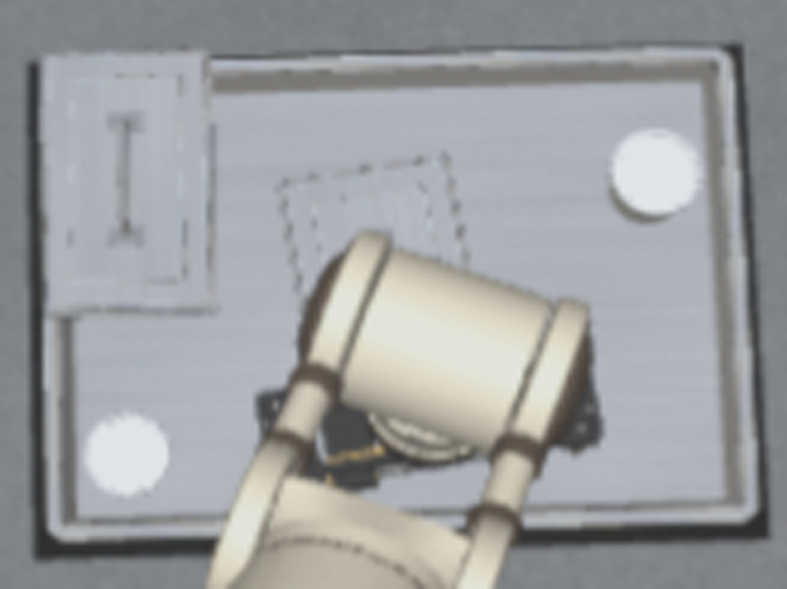

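The top crop shows the pan following and turning as planned. Its far edge now runs (277,187)–(449,154), about 0.17 rad, and nothing else has moved.

Emit:
{"op": "send_rows", "data": {"commands": [[0.3,-0.6,0.1,-0.03,0.02],[0.3,-0.6,0.1,-0.03,0.02],[0.3,-0.6,0.1,0,0.02],[0.3,-0.6,0.1,0,0.02],[0.3,-0.6,0.1,0,0.02],[0.3,-0.6,0.1,0,0.015],[0.3,-0.6,0.1,0,0.015],[0.3,-0.6,0.1,0,0.01]]}}

```text
clock: 5.8
position: [0.5093, -0.0436, 0.0654]
eef_rot: [0.045, -3.069, 0.007]
force: [-7.4, -0.9, 6.2]
opening: 0.655
```

```bash
python3 -c "
from h import *
to([.549,-.04,.074],1.596)"
```

```text
clock 5.8 pos [ 0.5093 -0.0436  0.0654] yaw_y 1.6 F [-7.4 -0.9  6.2] open 0.655 j6 -1.89
tool shift cm [-3.9   0.24 -1.14] turn 0.004
```

Emit:
{"op": "send_rows", "data": {"commands": [[0.3,-1,0.1,-0.1,0],[0.3,-1,0,-0.1,0],[0.3,-1,0,-0.1,0],[0.3,-0.6,0,-0.1,0],[0.3,-0.2,0,-0.1,0],[0.3,0,0,0,0],[0.3,0,0,0,0],[0.3,0,0,0,0]]}}

```text
clock: 6.6
position: [0.5402, -0.0393, 0.0647]
eef_rot: [0.043, -3.042, 0.005]
force: [-2.6, -0.7, 2.2]
opening: 0.655
```

```bash
python3 -c "
from h import *
to([.549,-.04,.074],1.596)
print(cv2.Rodrigues(state()['eef_rot'])[0].round(3))
cv2.imwrite('pics/t3.png',cv2.resize(grab_frame('top')[98:226,258:422],None,fx=4.8,fy=4.6,interpolation=cv2.INTER_CUBIC))"
```

```text
clock 6.6 pos [ 0.5402 -0.0393  0.0647] yaw_y 1.599 F [-2.6 -0.7  2.2] open 0.655 j6 -1.86
tool shift cm [-0.78 -0.09 -1.01] turn 0.003
[[-0.995 -0.029 -0.099]
 [-0.028  1.    -0.004]
 [ 0.099 -0.002 -0.995]]
```

View pics/t3.png

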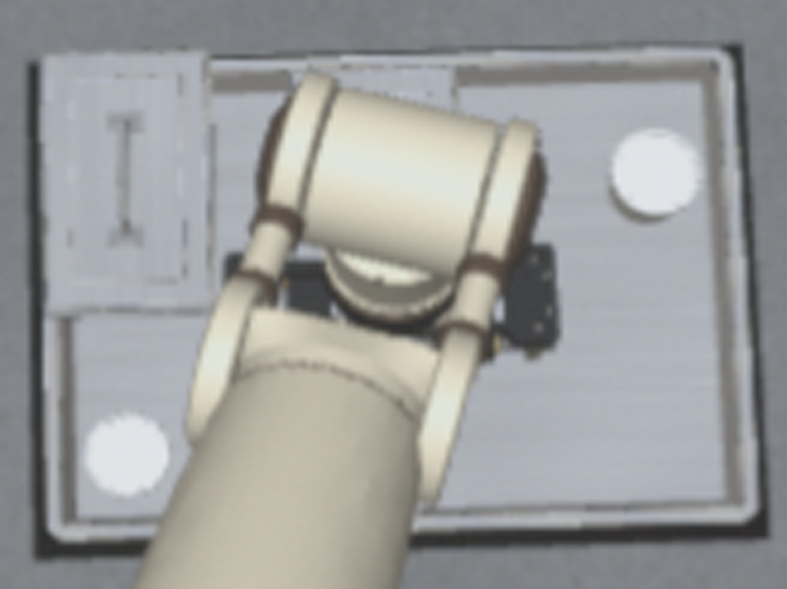

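The top crop shows the pan nearly square. Its far-right rim corner is at (455,68), about 13 mm short of the far wall.

Emit:
{"op": "send_rows", "data": {"commands": [[0.3,-1,0,-0.15,0],[0.3,-0.8,0,-0.15,0],[0.3,-0.6,0,-0.1,0],[0.3,-0.5,0,-0.1,0],[0.3,-0.4,0,-0.1,0],[0.3,-0.4,0,0,0],[0.3,0,0,0,0],[0.3,0,0,0,0]]}}

```text
clock: 7.45
position: [0.5558, -0.0381, 0.0654]
eef_rot: [0.044, -2.978, 0.002]
force: [-1.3, -0.9, 0.2]
opening: 0.647
```

```bash
python3 -c "
from h import *
to([.50,-.04,.074],1.596)"
```

```text
clock 7.45 pos [ 0.5558 -0.0381  0.0654] yaw_y 1.6 F [-1.3 -0.9  0.2] open 0.647 j6 -1.84
tool shift cm [ 5.65 -0.03  0.06] turn 0.004
```

Emit:
{"op": "send_rows", "data": {"commands": [[0.3,2.5,0,0,0],[0.3,2.5,0,0,0],[0.3,0,0,-3,0],[0.3,0,0,-4,0],[0.3,0,0,-4,0.1],[0.3,0,0,0,0.14],[0.3,0,0,0,0.14],[0.3,0,0,0,0.14]]}}

```text
clock: 8.25
position: [0.5302, -0.038, 0.1872]
eef_rot: [-0.756, -2.907, 0.057]
force: [-0.1, -0.1, -0.2]
opening: 0.654
```

Emit:
{"op": "send_rows", "data": {"commands": [[0.3,0,0,0,0.14],[0.3,0,0,0,0.14],[0.3,0,0,0,0.14],[0.3,0,0,0,0.14],[0.3,0,0,0,0.14],[0.3,0,0,0,0.14],[0.3,0,0,0,0.14],[0.3,0,0,0,0]]}}

```text
clock: 9.05
position: [0.5403, -0.0371, 0.1901]
eef_rot: [-2.117, -2.205, 0.125]
force: [0.9, 0.0, 0.2]
opening: 0.649
```

```bash
python3 -c "
from h import *
to([.62,-.15,.16],.025)
print(cv2.Rodrigues(state()['eef_rot'])[0].round(3))
cv2.imwrite('pics/t4.png',cv2.resize(grab_frame('top')[98:226,258:422],None,fx=4.8,fy=4.6,interpolation=cv2.INTER_CUBIC))"
```

```text
clock 9.05 pos [ 0.5403 -0.0371  0.1901] yaw_y 0.041 F [0.9 0.  0.2] open 0.649 j6 -0.31
tool shift cm [-11.61   7.8    2.09] turn 0.016
[[-0.04   0.992 -0.115]
 [ 0.999  0.041 -0.002]
 [ 0.003 -0.115 -0.993]]
```

View pics/t4.png

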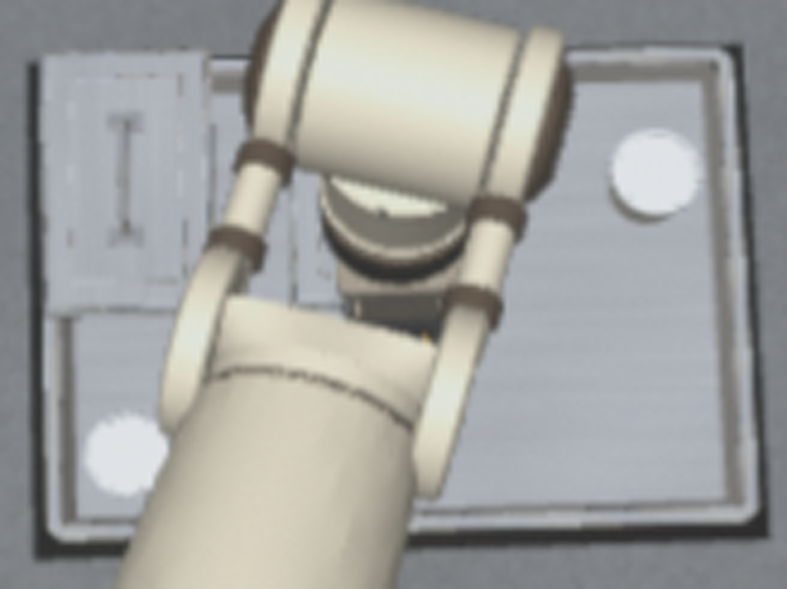

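The top crop shows the pan at the far wall, its near-left rim corner at (297,303). The gap to the corner pan's right edge (x about 216) is about 50 mm.

Emit:
{"op": "send_rows", "data": {"commands": [[0.3,-4.5,1,0,0.016],[0.3,-4,2,0,0],[0.3,0,3.5,0,0],[0.3,0,3.5,0,0],[0.3,0,0,0,0],[0.3,0,0,0,0],[0.3,0,0,0,0],[0.3,0,0,0,0]]}}

```text
clock: 9.9
position: [0.6474, -0.1209, 0.178]
eef_rot: [-2.109, -2.22, 0.118]
force: [-0.1, -0.1, -0.6]
opening: 0.649
```

```bash
python3 -c "
from h import *
to([.645,-.130,.074],.025)
cv2.imwrite('pics/w5.png',grab_frame('wrist'))"
```

```text
clock 9.9 pos [ 0.6474 -0.1209  0.178 ] yaw_y 0.052 F [-0.1 -0.1 -0.6] open 0.649 j6 -0.39
tool shift cm [-0.94  0.85 10.37] turn 0.027
```

View pics/w5.png

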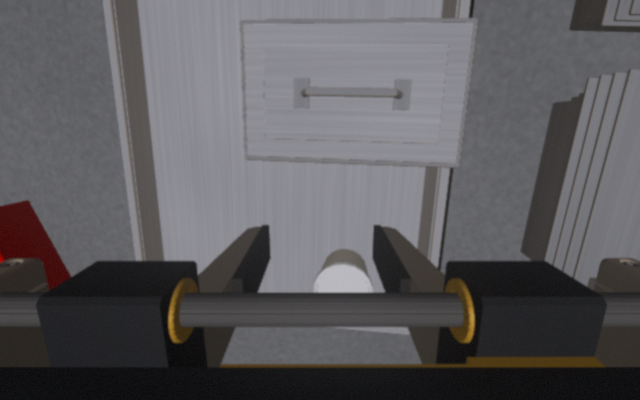

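The wrist view shows the pan's rim corners at (241,20), (476,18), (459,166) and (244,158). Its right edge runs along rows 158–166, the far tray rim crosses near (445,168), and pot_a is at (343,280).

```bash
python3 -c "
from m import *
print(rect(ray('wrist',[(476,18),(459,166),(244,158),(241,20)],.069)))
print(ray('wrist',[(459,166),(244,158)],.069).round(4))
"
```

```text
(array([ 0.6529, -0.0309]), 'len', np.float64(0.1734), np.float64(0.1052), 'yaw', np.float64(0.0272), np.float64(0.0273))
[[ 0.7418 -0.0811  0.069 ]
 [ 0.567  -0.0859  0.069 ]]
```

Emit:
{"op": "send_rows", "data": {"commands": [[0.3,0,0.3,2,0.01],[0.3,0,0.3,2,0.01],[0.3,0,0.3,2,0],[0.3,0,0.2,2,0],[0.3,0,0.1,1.5,0],[0.3,0,0,0.5,0],[0.3,0,0,0,0],[0.3,0,0,0,0]]}}

```text
clock: 10.75
position: [0.6481, -0.1207, 0.0812]
eef_rot: [-2.135, -2.207, 0.113]
force: [-0.7, 0.3, -0.0]
opening: 0.649
```

```bash
python3 -c "
from h import *
to([.65,-.096,.074],.027)"
```

```text
clock 10.75 pos [ 0.6481 -0.1207  0.0812] yaw_y 0.033 F [-0.7  0.3 -0. ] open 0.649 j6 -0.37
tool shift cm [2.46 0.34 0.68] turn 0.006
```

Emit:
{"op": "send_rows", "data": {"commands": [[0.3,0.6,0,0.6,0.005],[0.3,0.8,0,0.1,0],[0.3,0.7,0,0,0],[0.3,0.7,0,0,0],[0.3,0.7,0,0,0],[0.3,0.8,0,0,0],[0.3,0.8,0,0,0],[0.3,0.3,0,0,0]]}}

```text
clock: 11.55
position: [0.6471, -0.068, 0.0771]
eef_rot: [-2.149, -2.21, 0.123]
force: [0.1, -4.9, -1.4]
opening: 0.649
```

```bash
python3 -c "
from h import *
to([.65,-.053,.074],.027)
print(cv2.Rodrigues(state()['eef_rot'])[0].round(3))
cv2.imwrite('pics/w6.png',grab_frame('wrist'))"
```

```text
clock 11.55 pos [ 0.6471 -0.068   0.0771] yaw_y 0.027 F [ 0.1 -4.9 -1.4] open 0.649 j6 -0.28
tool shift cm [1.49 0.36 0.26] turn 0.0
[[-0.029  0.995 -0.096]
 [ 0.999  0.027 -0.018]
 [-0.015 -0.096 -0.995]]
```

View pics/w6.png

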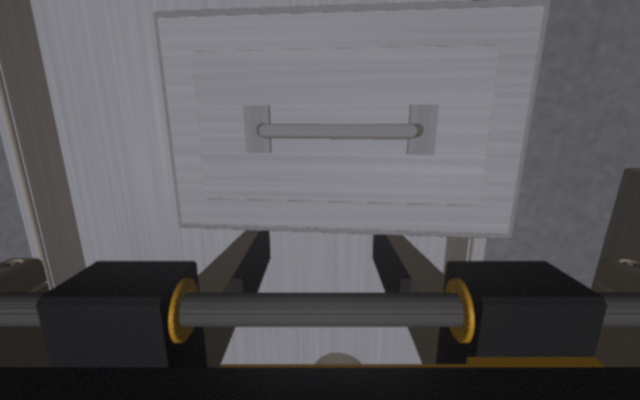

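The wrist view shows the pan flat against both fingertips, rim corners at (156,14), (545,6), (511,235) and (180,226).

```bash
python3 -c "
from m import *
print(rect(ray('wrist',[(545,6),(511,235),(180,226),(156,14)],.069)))
"
```

```text
(array([ 0.6518, -0.0029]), 'len', np.float64(0.1714), np.float64(0.1027), 'yaw', np.float64(0.0261), np.float64(0.0304))
```

Emit:
{"op": "send_rows", "data": {"commands": [[0.3,0.6,0,0,0],[0.3,0.6,0,0,0],[0.3,0.4,0,0,0],[0.3,0.3,0,0,0],[0.3,0.2,0,0,0],[0.3,0,0,0,0],[0.3,0,0,0,0],[0.3,0,0,0,0]]}}

```text
clock: 12.4
position: [0.6466, -0.0502, 0.0772]
eef_rot: [-2.153, -2.213, 0.132]
force: [-1.7, -3.4, -0.9]
opening: 0.646
```

```bash
python3 -c "
from h import *
to([.65,-.053,.074],.027)"
```

```text
clock 12.4 pos [ 0.6466 -0.0502  0.0772] yaw_y 0.026 F [-1.7 -3.4 -0.9] open 0.646 j6 -0.25
tool shift cm [-0.28  0.36  0.29] turn -0.001
```

Emit:
{"op": "send_rows", "data": {"commands": [[0.3,0.3,0,0,0],[0.3,0.3,0,0,0],[0.3,0.3,0,0,0],[0.3,0.3,0,0,0],[0.3,0,0,0,0],[0.3,0,0,0,0],[0.3,0,0,0,0],[0.3,0,0,0,0]]}}

```text
clock: 13.2
position: [0.6465, -0.0498, 0.0774]
eef_rot: [-2.164, -2.222, 0.155]
force: [-0.7, -4.8, -1.1]
opening: 0.647
```

```bash
python3 -c "
from h import *
to([.65,-.053,.074],.027)"
```

```text
clock 13.2 pos [ 0.6465 -0.0498  0.0774] yaw_y 0.024 F [-0.7 -4.8 -1.1] open 0.647 j6 -0.23
tool shift cm [-0.31  0.37  0.32] turn -0.003
```

It has stalled: 12 mm was commanded and it moved 0.4 mm, so the rims touch. Backing off and checking from above.

Emit:
{"op": "send_rows", "data": {"commands": [[0.3,-2,0,0,0],[0.3,-3,0,0,0],[0.3,0,0,-4,0],[0.3,0,0,-4.5,0],[0.3,0,0,-4.5,0],[0.3,0,0,-4.5,0],[0.3,0,0,-4.5,0],[0.3,0,0,0,0]]}}

```text
clock: 14.0
position: [0.669, -0.0927, 0.3053]
eef_rot: [-2.155, -2.217, 0.139]
force: [0.9, -0.7, 0.3]
opening: 0.65
```

Emit:
{"op": "send_rows", "data": {"commands": [[0.3,-4,0,0,0],[0.3,-4,0,0,0],[0.3,-4.5,0,0,0],[0.3,-4.5,0,0,0],[0.3,-4.5,0,0,0],[0.3,-2,0,0,0],[0.3,0,0,0,0],[0.3,0,0,0,0]]}}

```text
clock: 14.8
position: [0.6772, -0.3358, 0.3094]
eef_rot: [-2.145, -2.222, 0.119]
force: [-0.8, -0.2, 0.2]
opening: 0.646
```

```bash
python3 -c "
from h import *
to([.65,-.053,.074],.027)
im=grab_frame('top')[98:226,258:422]
cv2.imwrite('pics/t7.png',cv2.convertScaleAbs(cv2.resize(im,None,fx=4.8,fy=4.6,interpolation=cv2.INTER_CUBIC),alpha=1.5,beta=-100))"
```

```text
clock 14.8 pos [ 0.6772 -0.3358  0.3094] yaw_y 0.034 F [-0.8 -0.2  0.2] open 0.646 j6 -0.64
tool shift cm [28.75  0.41 23.12] turn 0.007
```

View pics/t7.png

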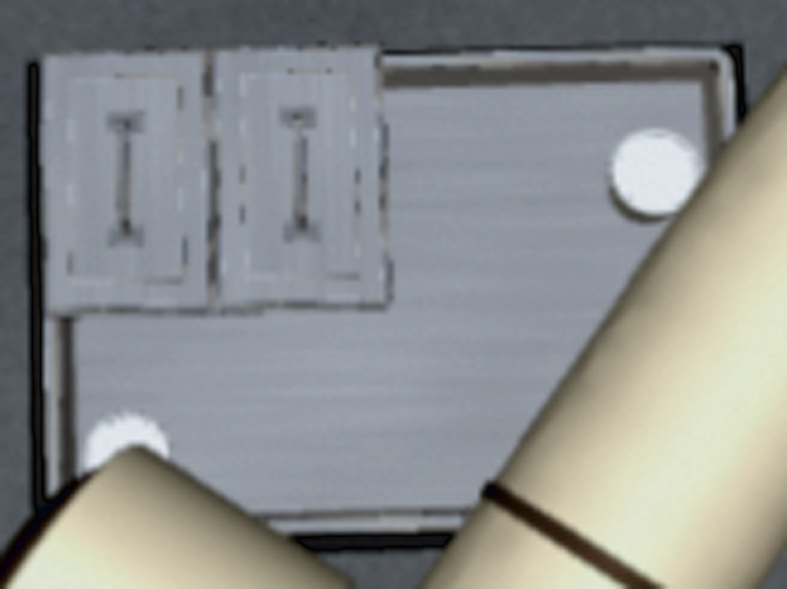

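The crop shows the two pans in one straight row. The pan's rim corners are at (216,50), (381,47), (390,303) and (219,308), the corner pan and both pots are unmoved, and only a thin line shows between the rims.

```bash
python3 - <<'E'
from m import *
s=np.array([4.8,4.6]); f=lambda P:(np.array(P)+.5)/s-.5+[258,98]
print('pan',rect(ray('top',f([(216,50),(381,47),(390,303),(219,308)]),.069)))
print('corner',rect(ray('top',f([(42,57),(207,52),(215,310),(47,313)]),.069)))
H=ray('top',f([(125,122),(126,235),(298,118),(302,230)]),.093);print(H.round(4),np.linalg.norm((H[0]+H[1]-H[2]-H[3])/2))
E
```

```text
pan (array([0.651, 0.01 ]), 'len', np.float64(0.1719), np.float64(0.1048), 'yaw', np.float64(0.0194), np.float64(0.0201))
corner (array([0.6478, 0.1186]), 'len', np.float64(0.1721), np.float64(0.1043), 'yaw', np.float64(0.0326), np.float64(0.0173))
[[0.6808 0.1182 0.093 ]
 [0.6066 0.1169 0.093 ]
 [0.6826 0.0118 0.093 ]
 [0.6092 0.0095 0.093 ]] 0.1069156312842525
```

```bash
python3 -c "
from station import *
print(finish_job(), state()['clock'])"
```

```text
the job is handed in; nothing more can be done
the job is handed in; nothing more can be done
```

The askew pan now stands square against the tray's far rim with its edge touching the corner pan's, in one straight row. I handed the job in at about 15 s of the 51 s allowed; the interface gives no verdict.

I pushed it with two fingertips on its near short edge, turning it square on the way to the far wall. Then I pushed it sideways with both fingertips on its right edge until it stalled against the corner pan.

| Last check (top camera, good to about 3 mm) | Measured | Required |
|---|---|---|
| Pan x in the tray's frame | about 0.0705 m | 0.065–0.08 m |
| Angle to the tray | within about 0.01 rad | below 0.05 rad |
| Distance between pan origins, from the rims | 0.1086 m | 0.100–0.113 m |
| Distance between pan origins, from the handles | 0.107 m | 0.100–0.113 m |
| Corner pan shift | under 1 mm | below 10 mm |

- **Bystanders:** Both pots look unmoved in the last crop, though the arm partly hid `pot_b`. The spoon, sauce, olives and tongs were outside that crop, so I did not re-check them; the fingers never went near them.
- **Handles and tipping:** I did not check these separately. The fingertips were only ever placed beside the rim, and the pan looked flat during the sideways push.
- **Disagreements:** Arm readings just before the stall put the pan 3–5 mm nearer the corner pan than the final picture does. The tool also drifted to about 0.16 rad of tilt while pushing, which did no visible harm.

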